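# Let down the ratchet bench jack

## Robot

A 6-joint arm with a two-finger parallel gripper is mounted at the origin on a cart in front of the work surface, level with it; the furniture and walls round the work are solid. World frame = base frame: x ahead of the robot, y to its left, z up, the work surface at z = 0. Lengths are in m, angles in rad, forces in N, time in s.
With the tool pointing down it reaches from about 0.35 to 0.775 m from the base axis. Payload 7.3 kg.
Tool frame: the origin (TCP) lies on the centre line of the jaws, within the pads' length; the fingertips stand tip_reach ahead of it and the grasp point (between the pads) lies 6 mm ahead of it (tip_reach is the distance from the TCP to the fingertips, in m); x points along the fingers, y is the direction in which the jaws open and shut, and the axes are right-handed (so a half turn about x gives the same grasp; the last joint's range is limited). The gripper opens to 92 mm and grips with 3 to 60 N. Pads are 19 mm wide; open, the fingers measure 130 mm over their backs; the gripper's body (75 mm by 190 mm) begins 47 mm behind the grasp point.
Start: joints at [0.997, 0.342, 1.524, -0, 1.275, -0.146], TCP at [0.218, 0.478, 0.252] pointing down, gripper open.
Joint ranges: [-2.53, 2.53], [-0.77, 2.02], [0.04, 2.7], [-1, 4.14], [0.28, 2.66], [-3.11, 3.11]. Speed limits (rad/s): [2.57, 2.57, 3.14, 3.14, 3.14, 3.14].

## Interface

Orientations are given as [roll, pitch, yaw] about the fixed x, y, z axes, in that order (R = Rz(yaw) Ry(pitch) Rx(roll)).
In Python, from cell import observe, read_camera, get_calibration, hand_in, tip_reach gives the robot as it stands. The module is installed in compiled form; this text tells all that it offers.
- The arm moves only by the shell command python3 -m crank 'ROWS' [FORCE]. ROWS is JSON, a list of rows, each an object of numbers: "fingers": the opening, from -1 (shut) to 1 (fully open); "tx", "ty", "tz": the shift along the tool's x, y, z in units of 40 mm (1.0 is 40 mm); "roll": the turn about the tool's x in units of 10 degrees (1.0 is 10 degrees). In form: [{"fingers": .., "tx": .., "ty": .., "tz": .., "roll": ..}, ...]. A call has exactly 8 rows; each row is the pose to reach, as a shift and turn from the pose commanded when the call began, along the tool's axes at that moment; what a row does not reach only later rows make up. A row lasts 1/8 s, in which the tool goes at most 62.5 mm and 10.7 degrees, less where a joint would pass 70% of its speed; a pose out of reach is approached as far as the arm can. A call with a gripper value outside its range is refused whole. The fingers move at their own pace and stop on an object; FORCE is the grip in N (left out, the last holds). Time passes only in rows, so rows that repeat a pose let the fingers close, or fill a call up. It gives the time, the measured TCP pose, the force and the opening at its end, in the units of the state.
- observe(): the state, without advancing time (a new reading comes with each control period).
- read_camera(name): name is "side" or "top" or "wrist"; returns (picture, depth): 384x512x3 uint8, red, green, blue; 384x512 float32, m along the optical axis (not along the pixel's ray), 0 where there is no reading.
- get_calibration(name): a dict with "vertical_fov" (degrees; the focal length in pixels is half the picture's height over the tangent of half this angle, whatever the lens; pixels are square), "cx", "cy" (the principal point, pixels), "dist_coeffs" ([k1, k2, p1, p2, k3] as OpenCV has them; the pictures are not rectified), "pose" (4x4, takes a point from camera to world coordinates); the wrist camera has in their place "T_tool_cam" (4x4, takes a point from camera to tool coordinates, whose origin is the TCP and whose axes are the tool frame's). Camera axes: x right, y down, z forward; pixel columns grow to the right and rows downward; lengths in m; the calibration is good to about 2 mm. A picture is of the moment at which its call begins: read the wrist's pose just before it. get_calibration takes no time and is no camera call.
- hand_in(): hands the job in, once; it reports no verdict.
The state is a dict: "time": time; "qpos": joint angles; "qvel": joint speeds; "joint_efforts": joint torques, N m; "tool_pos": TCP position; "tool_rot": TCP orientation; "contact_force": force on the tool from outside, world axes, zero at the start; "torque": the same for the moment, N m; "opening": finger opening in m.
Only numpy, scipy, OpenCV 4.12 (cv2) and the standard library are available. Lean on these libraries where they do the work, as an engineer would, in place of code of your own. Each camera call takes 0.05 s, during which the arm holds its last target. There are 200 camera calls.

## Task

The lifting arm of the small bench jack is propped up on its ratchet. Press the pawl's thumb tab all the way down so that the pawl is clear of the teeth and stays clear, then push the lifting arm down by its rubber pad until it is fully home on its stop, and move away. Press and push only: do not raise the arm, and leave the four small things lying beside the jack where they are.

Things in the scene. Friction and masses are not known exactly. Their poses are not given: they have to be found in the camera images.
- jack: Grey steel base of the bench jack, fixed to the bench: plate 235x90x10 mm (x -125..110); origin on the bench under the arm's pivot, z up. The arm points along its -x, the thumb tab along +x; both move in its plane y=0. Grey cheeks at y=+-24 mm: x -20..20 mm, 92 mm high; x 56..80 mm, 135 mm high. Stop block 42 mm high under the arm at x=-95 mm.
- lift_arm (a joint): Hinge of the lifting arm (16 mm steel bar, rubber pad at its end, toothed quadrant at the pivot). rad, grows downward: 0 = 0.40 rad above level, 0.40 = level, 0.62 = fully down on its stop. Starts at 0 to 0.07. Friction holds it where it is left; about 3 to 8 N on the pad moves it. With the pawl in, a tooth blocks it at about 0.085 (next teeth 0.325, 0.565).
- lift_pad (a point): Centre of the top face of the black rubber pad at the end of the lifting arm, 48 mm along the arm x 42 mm wide, 122 mm from the arm's pivot. About 140 mm above the bench at the start, about 70 mm when fully down. Moves with the arm.
- lift_pivot (a point): Axis of the lifting arm, a pin along the base's y, 75 mm above the bench (fixed to the base).
- pawl (a joint): Hinge of the pawl, a flat steel rocker on top of the jack: nose in the ratchet teeth at one end, ridged thumb tab at the other. rad, 0 = nose in the teeth (start), grows as the tab goes down; nose clear from about 0.15; 0.35 = fully down. No spring: stiff pivot, stays where it is left; about 2 to 3 N on the tab moves it.
- pawl_tab (a point): Centre of the top face of the pawl's thumb tab, a steel tab 30 x 32 x 6 mm, 118 mm along the base's +x from the origin, 146 mm above the bench at the start; it moves down about 18 mm (to about 128 mm) when fully pressed. Nothing lies beneath it but the base plate or bench.
- pawl_pivot (a point): Axis of the pawl, a pin along the base's y, 68 mm along the base's +x and 126 mm above the bench (fixed to the base).
- sanding_block: Bystander: cork sanding block, 42 x 85 x 28 mm, loose beside the jack. Origin at the centre of its underside.
- rosin_cake: Bystander: amber cake on a dark wooden block, 34 x 62 x 22 mm, loose. Origin at the centre of its underside.
- thread_spool: Bystander: upright wooden thread spool, 29 mm diameter, 40 mm high, loose. Origin at the centre of its underside.
- frog_blank: Bystander: small black ebony blank, 20 x 46 x 12 mm, loose. Origin at the centre of its underside.

How it is judged:
On the way, in this order (a step that is already met when the one before it is completed fails the run):
1. the pawl is pressed clear of the teeth (over 0.22 rad) while the arm is still up (under 0.12 rad) (value of joint pawl above 0.22 rad and value of joint lift_arm below 0.12 rad), for 0.1 s.
2. the arm is pushed down to its stop (over 0.585 rad) with the pawl still clear (value of joint lift_arm above 0.585 rad and value of joint pawl above 0.18 rad), for 0.2 s.
At the end, for the whole second after the job is handed in: The lifting arm is at rest on its stop (within 0.035 rad, about 5 mm at the pad) and the pawl still stands clear of the teeth (over 0.18 rad) (all of step 2 and velocity of joint lift_arm between -0.05 and 0.05 rad/s); the robot touches nothing.
It fails at once if the lifting arm was raised (joint under -0.05 rad) (value of joint lift_arm below -0.05 rad).
It fails at once if the sanding block was moved or lifted (over 20 mm) (distance of sanding_block from where it was at the start of the episode above 0.02 m).
It fails at once if the rosin cake was moved or lifted (over 20 mm) (distance of rosin_cake from where it was at the start of the episode above 0.02 m).
It fails at once if the thread spool was moved or lifted (over 20 mm) (distance of thread_spool from where it was at the start of the episode above 0.02 m).
It fails at once if the frog blank was moved or lifted (over 20 mm) (distance of frog_blank from where it was at the start of the episode above 0.02 m).
It also fails if it takes over 40 s, if anything falls off the work surface, if the arm or the gripper's body presses on something with over 40 N, if the wrist force passes 120 N, or if a joint passes its speed limit or range.

## Working session

There is one attempt and no reset: what is moved stays moved. The work goes in short steps, Python scripts to look and compute and a shell command to move; the robot and the scene stay as the last step left them, time stands still between calls to the robot, and variables do not carry over. Pictures are saved under pics/ and viewed, about 8 in all and at most 12, crops included, and the job is handed in when it is done.

```bash
mkdir -p pics
cat > h.py <<'E'
import numpy as np, cv2
from cell import *
from scipy.spatial.transform import Rotation as R
def cloud(name):
    s=observe(); im,d=read_camera(name); c=get_calibration(name)
    f=im.shape[0]/2/np.tan(np.radians(c["vertical_fov"])/2)
    K=np.array([[f,0,c["cx"]],[0,f,c["cy"]],[0,0,1]])
    v,u=np.mgrid[:384,:512]
    n=cv2.undistortPoints(np.stack([u,v],-1).reshape(-1,1,2).astype(np.float64),K,np.array(c["dist_coeffs"],float)).reshape(384,512,2)
    P=np.dstack([n*d[...,None],d])
    if "pose" in c: T=np.array(c["pose"])
    else:
        T=np.eye(4);T[:3,:3]=R.from_euler('xyz',s["tool_rot"]).as_matrix();T[:3,3]=s["tool_pos"];T=T@np.array(c["T_tool_cam"])
    W=P@T[:3,:3].T+T[:3,3]; W[d==0]=np.nan
    return im,W
E
python3 - <<'E'
from h import *
s=observe();print({k:np.round(v,3) for k,v in s.items()},tip_reach if not callable(tip_reach) else tip_reach())
ims=[]
for n in("top","side"):
    im,W=cloud(n);np.save(n+".npy",W);cv2.imwrite(f"pics/{n}0.png",im[...,::-1])
    g=W[...,2]; print(n,get_calibration(n)["pose"])
E
```

```text
{'time': np.float64(0.0), 'qpos': array([ 0.997,  0.343,  1.525, -0.   ,  1.275, -0.146]), 'qvel': array([-0.001, -0.001,  0.   , -0.   ,  0.003,  0.   ]), 'joint_efforts': array([ -0.   , -43.126, -24.421,   0.072,   0.056,  -0.   ]), 'tool_pos': array([0.218, 0.477, 0.251]), 'tool_rot': array([-1.697,  1.569, -2.125]), 'contact_force': array([-0.735, -0.601,  0.809]), 'torque': array([-0.013,  0.021,  0.001]), 'opening': np.float64(0.092)} 0.025
top [[ 0.02753835 -0.9875872   0.15463881  0.38696497]
 [-0.9991312  -0.02235262  0.03517393 -0.28143877]
 [-0.03128074 -0.15547309 -0.98734474  0.9639059 ]
 [ 0.          0.          0.          1.        ]]
side [[-0.92229768 -0.23333999  0.30808997  0.27991848]
 [-0.38608447  0.59234049 -0.70715736  0.33167724]
 [-0.01748608 -0.77115835 -0.63640321  0.65316785]
 [ 0.          0.          0.          1.        ]]
```

View pics/top0.png

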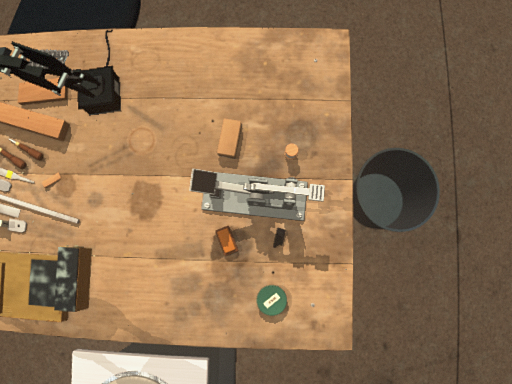

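View pics/side0.png

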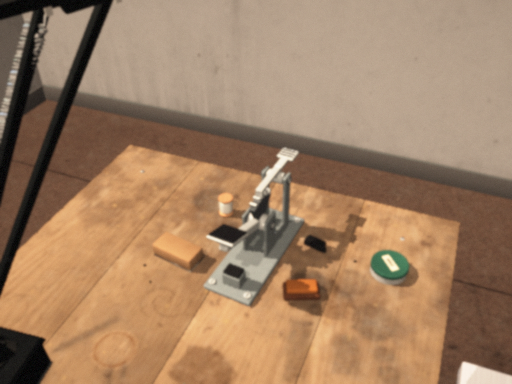

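The top view shows the black pad at about (204,181), the thumb tab at (316,192) and the base plate around (203..306, 188..219). The bystanders are at (230,138), (292,150), (227,240) and (280,238). The side view agrees.

Run:
```python
from h import *
W=np.load("top.npy")
def m(u,v,r=3): return np.round(np.nanmedian(W[v-r:v+r+1,u-r:u+r+1].reshape(-1,3),0),4)
for n,u,v in[("pad",204,181),("tab",317,192),("block",230,138),("spool",292,150),("rosin",227,240),("frog",280,238)]:print(n,m(u,v,2))
# tab cluster, pad cluster
reg=W[175:210,300:335].reshape(-1,3);t=reg[(reg[:,2]>.12)];print("tab",len(t),t.min(0),t.max(0),t.mean(0))
reg=W[165:200,185:218].reshape(-1,3);p=reg[(reg[:,2]>.11)];print("pad",len(p),p.min(0),p.max(0),p.mean(0))
reg=W[180:225,195:315].reshape(-1,3);b=reg[(reg[:,2]>.004)&(reg[:,2]<.017)]
r=cv2.minAreaRect(b[:,:2].astype(np.float32)*1000);print("base",len(b),r)
```

```text
pad [ 0.5319 -0.1581  0.1375]
tab [ 0.513  -0.3815  0.1471]
block [ 0.652  -0.1974  0.0301]
spool [ 0.6231 -0.3384  0.0412]
rosin [ 0.4201 -0.1983  0.0233]
frog [ 0.428  -0.3158  0.0123]
tab 325 [ 0.49585417 -0.39568786  0.13813872] [ 0.52948751 -0.34832394  0.1499574 ] [ 0.51312697 -0.37489379  0.14622472]
pad 601 [ 0.50751907 -0.18219967  0.1111732 ] [ 0.5559418  -0.12908641  0.14858449] [ 0.53095964 -0.1562646   0.13620452]
base 2098 ((508.7846374511719, -256.02880859375), (100.9690933227539, 270.6969909667969), 1.4322328567504883)
```

Run:
```python
from h import *
W=np.load("top.npy").reshape(-1,3);s=observe()
M=R.from_euler('xyz',s["tool_rot"]).as_matrix();p=np.array(s["tool_pos"]);print(np.round(M,3))
for x in np.arange(.1,.75,.1):
  print(round(x,1),[(round(y,1),round(float(W[(abs(W[:,0]-x)<.05)&(abs(W[:,1]-y)<.05)][:,2].max(initial=-1)),2)) for y in np.arange(.3,-.5,-.1)])
pad=np.array([.532,-.158,.1385]);tab=np.array([.513,-.3815,.147])
d=tab-pad;print("yaw jack x",np.degrees(np.arctan2(d[1],d[0])),"tool y yaw",np.degrees(np.arctan2(M[1,1],M[0,1])))
for n,t in(("tab",tab),("pad",pad)):
  g=t+[0,0,.025+.03]; print(n,np.round(M.T@(g-p)/.04,2))
```

```text
[[-0.001  0.415  0.91 ]
 [-0.001  0.91  -0.415]
 [-1.    -0.001 -0.   ]]
0.1 [(np.float64(0.3), -1.0), (np.float64(0.2), 0.0), (np.float64(0.1), 0.01), (np.float64(-0.0), 0.02), (np.float64(-0.1), 0.01), (np.float64(-0.2), 0.0), (np.float64(-0.3), -1.0), (np.float64(-0.4), -1.0)]
0.2 [(np.float64(0.3), 0.05), (np.float64(0.2), 0.04), (np.float64(0.1), 0.01), (np.float64(-0.0), 0.01), (np.float64(-0.1), 0.01), (np.float64(-0.2), 0.01), (np.float64(-0.3), 0.01), (np.float64(-0.4), 0.01)]
0.3 [(np.float64(0.3), 0.06), (np.float64(0.2), 0.08), (np.float64(0.1), 0.08), (np.float64(-0.0), 0.01), (np.float64(-0.1), 0.01), (np.float64(-0.2), 0.01), (np.float64(-0.3), 0.03), (np.float64(-0.4), 0.01)]
0.4 [(np.float64(0.3), 0.04), (np.float64(0.2), 0.08), (np.float64(0.1), 0.08), (np.float64(-0.0), 0.01), (np.float64(-0.1), 0.01), (np.float64(-0.2), 0.03), (np.float64(-0.3), 0.02), (np.float64(-0.4), 0.01)]
0.5 [(np.float64(0.3), 0.02), (np.float64(0.2), 0.01), (np.float64(0.1), 0.01), (np.float64(-0.0), 0.01), (np.float64(-0.1), 0.15), (np.float64(-0.2), 0.14), (np.float64(-0.3), 0.15), (np.float64(-0.4), 0.15)]
0.6 [(np.float64(0.3), 0.03), (np.float64(0.2), 0.03), (np.float64(0.1), 0.41), (np.float64(-0.0), 0.58), (np.float64(-0.1), 0.57), (np.float64(-0.2), 0.14), (np.float64(-0.3), 0.08), (np.float64(-0.4), 0.02)]
0.7 [(np.float64(0.3), 0.04), (np.float64(0.2), 0.12), (np.float64(0.1), 0.4), (np.float64(-0.0), 0.47), (np.float64(-0.1), 0.01), (np.float64(-0.2), 0.04), (np.float64(-0.3), 0.01), (np.float64(-0.4), 0.01)]
yaw jack x -94.85909921358942 tool y yaw 65.49125879985624
tab [  1.25 -16.47  15.63]
pad [  1.45 -11.19  13.74]
```

```bash
python3 - <<'E'
from h import *
for n in("top","side"):
  W=np.load(n+".npy").reshape(-1,3);L=W[(W[:,2]>.2)&(W[:,0]>.25)&(W[:,1]<.3)&(W[:,0]<.85)&(W[:,1]>-.6)]
  for z in np.arange(.2,.7,.1):
    q=L[(L[:,2]>=z)&(L[:,2]<z+.1)]
    if len(q)>5: print(n,round(z,1),len(q),np.round(q.min(0),2),np.round(q.max(0),2))
E
python3 -m crank '[{"fingers":-1,"tx":0,"ty":-1.5,"tz":1.4,"roll":1},{"fingers":-1,"tx":0,"ty":-2.6,"tz":2.5,"roll":2},{"fingers":-1,"tx":0,"ty":-3.7,"tz":3.5,"roll":3},{"fingers":-1,"tx":0,"ty":-4.7,"tz":4.5,"roll":4},{"fingers":-1,"tx":0,"ty":-5.8,"tz":5.5,"roll":5},{"fingers":-1,"tx":0,"ty":-6.9,"tz":6.5,"roll":6},{"fingers":-1,"tx":0,"ty":-8,"tz":7.2,"roll":7},{"fingers":-1,"tx":0,"ty":-8,"tz":7.2,"roll":7.04}]' 20
```

```text
top 0.2 45 [0.68 0.05 0.21] [0.73 0.11 0.3 ]
top 0.3 212 [0.63 0.01 0.3 ] [0.72 0.09 0.4 ]
top 0.4 173 [ 0.59 -0.04  0.4 ] [0.68 0.05 0.5 ]
top 0.5 1973 [ 0.56 -0.06  0.5 ] [0.62 0.04 0.58]
side 0.2 847 [0.67 0.05 0.2 ] [0.72 0.1  0.3 ]
side 0.3 1727 [0.63 0.01 0.3 ] [0.68 0.08 0.4 ]
side 0.4 4078 [ 0.58 -0.04  0.4 ] [0.68 0.07 0.5 ]
side 0.5 2046 [ 0.56 -0.04  0.5 ] [0.63 0.07 0.54]
time: 1.1
tool_pos: [0.3476, 0.0636, 0.2516]
tool_rot: [-0.171, 1.57, -1.837]
contact_force: [0.3, -0.0, 0.8]
opening: 0.0164
```

```bash
cat >> h.py <<'E'
def delta(t,h):
    s=observe();M=R.from_euler('xyz',s["tool_rot"]).as_matrix();p=np.array(s["tool_pos"])
    print("tooly yaw",np.degrees(np.arctan2(M[1,1],M[0,1])).round(1),"delta",np.round(M.T@(np.array(t)+[0,0,.025+h]-p)/.04,2),"op",s["opening"],"F",np.round(s["contact_force"],1))
E
python3 -c "
from h import *
delta([.513,-.3815,.147],.03)"
```

```text
tooly yaw -5.4 delta [ 1.25  5.17 10.68] op 0.016359651148396846 F [ 0.3 -0.   0.8]
```

```bash
python3 -m crank '[{"fingers":-1,"tx":0,"ty":0.7,"tz":1.4,"roll":0},{"fingers":-1,"tx":0,"ty":1.4,"tz":2.8,"roll":0},{"fingers":-1,"tx":0,"ty":2.1,"tz":4.2,"roll":0},{"fingers":-1,"tx":0,"ty":2.8,"tz":5.6,"roll":0},{"fingers":-1,"tx":0,"ty":3.5,"tz":7,"roll":0},{"fingers":-1,"tx":0,"ty":4.2,"tz":8.4,"roll":0},{"fingers":-1,"tx":0,"ty":4.9,"tz":9.8,"roll":0},{"fingers":-1,"tx":0.3,"ty":5.17,"tz":10.68,"roll":0}]'
python3 - <<'E'
from h import *
delta([.513,-.3815,.147],.015)
im,W=cloud("top");cv2.imwrite("pics/top1.png",im[...,::-1])
im,W=cloud("wrist");cv2.imwrite("pics/wrist1.png",im[...,::-1])
np.save("wrist.npy",W)
E
```

```text
time: 2.1
tool_pos: [0.5183, -0.3776, 0.2393]
tool_rot: [1.227, 1.57, -0.428]
contact_force: [-0.0, 0.4, 0.8]
opening: 0.0005
tooly yaw -4.8 delta [ 1.31 -0.13  0.11] op 0.0004930564744668427 F [-0.   0.4  0.8]
```

View pics/wrist1.png

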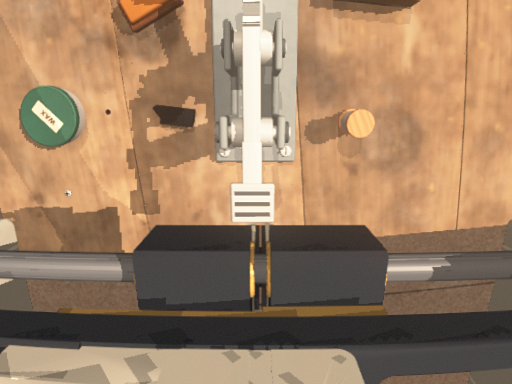

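The wrist view shows the tab at (252,203), lined up with the shut fingers at about (260,250).

Run:
```python
from h import *
W=np.load("wrist.npy");r=W[180:224,225:280].reshape(-1,3);t=r[(r[:,2]>.135)&(r[:,2]<.16)]
print(len(t),t.min(0),t.max(0),np.median(t,0))
m=np.array([*((t.min(0)+t.max(0))/2)[:2],np.median(t[:,2])]);delta(m,.01)
```

```text
1786 [ 0.4929641  -0.39506007  0.14020078] [ 0.52667701 -0.36159188  0.1474221 ] [ 0.51023082 -0.37788317  0.14462996]
tooly yaw -5.0 delta [ 1.42 -0.17  0.03] op 0.0006286177197493241 F [ 0.4  0.  -0.7]
```

```bash
python3 -m crank '[{"fingers":-1,"tx":0.6,"ty":-0.16,"tz":0.1,"roll":0},{"fingers":-1,"tx":1.2,"ty":-0.16,"tz":0.1,"roll":0},{"fingers":-1,"tx":1.5,"ty":-0.16,"tz":0.1,"roll":0},{"fingers":-1,"tx":1.65,"ty":-0.16,"tz":0.1,"roll":0},{"fingers":-1,"tx":1.75,"ty":-0.16,"tz":0.1,"roll":0},{"fingers":-1,"tx":1.85,"ty":-0.16,"tz":0.1,"roll":0},{"fingers":-1,"tx":1.95,"ty":-0.16,"tz":0.1,"roll":0},{"fingers":-1,"tx":2.0,"ty":-0.16,"tz":0.1,"roll":0}]'
```

```text
time: 3.2
tool_pos: [0.5102, -0.3812, 0.1606]
tool_rot: [0.653, 1.567, -1.004]
contact_force: [1.2, -5.9, 4.7]
opening: 0.0006
```

```bash
python3 -m crank '[{"fingers":-1,"tx":0.05,"ty":0,"tz":0,"roll":0},{"fingers":-1,"tx":0.1,"ty":0,"tz":0,"roll":0},{"fingers":-1,"tx":0.15,"ty":0,"tz":0.03,"roll":0},{"fingers":-1,"tx":0.2,"ty":0,"tz":0.03,"roll":0},{"fingers":-1,"tx":0.23,"ty":0,"tz":0.03,"roll":0},{"fingers":-1,"tx":0.25,"ty":0,"tz":0.03,"roll":0},{"fingers":-1,"tx":0.25,"ty":0,"tz":0.03,"roll":0},{"fingers":-1,"tx":0.25,"ty":0,"tz":0.03,"roll":0}]'
```

```text
time: 4.2
tool_pos: [0.5105, -0.3821, 0.1542]
tool_rot: [0.857, 1.565, -0.8]
contact_force: [-5.6, 0.2, 24.0]
opening: 0.0008
```

```bash
python3 -m crank '[{"fingers":-1,"tx":-0.5,"ty":0,"tz":0,"roll":0},{"fingers":-1,"tx":-1.5,"ty":0,"tz":0,"roll":0},{"fingers":-1,"tx":-2.2,"ty":0,"tz":0,"roll":0},{"fingers":-1,"tx":-2.2,"ty":0,"tz":0,"roll":0},{"fingers":-1,"tx":-2.2,"ty":0,"tz":0,"roll":0},{"fingers":-1,"tx":-2.2,"ty":0,"tz":0,"roll":0},{"fingers":-1,"tx":-2.2,"ty":0,"tz":0,"roll":0},{"fingers":-1,"tx":-2.2,"ty":0,"tz":0,"roll":0}]'
python3 - <<'E'
from h import *
im,W=cloud("wrist");r=W[160:240,225:280].reshape(-1,3);t=r[(r[:,2]>.11)&(r[:,2]<.16)&(r[:,1]<-.36)]
print(len(t),t.min(0),t.max(0),np.median(t,0))
a,Ws=cloud("side");cv2.imwrite("pics/side2.png",cv2.resize(a[120:320,150:350],(600,600))[...,::-1])
a,W=cloud("top");r=W[165:200,185:218].reshape(-1,3);p=r[(r[:,2]>.11)&(r[:,2]<.17)];print("pad",len(p),p.min(0),p.max(0),np.median(p,0))
delta([.532,-.158,.1385],.02)
E
```

```text
time: 5.2
tool_pos: [0.5097, -0.3808, 0.2371]
tool_rot: [-2.383, 1.57, 2.244]
contact_force: [-0.7, 0.2, -0.1]
opening: 0.0004
1377 [ 0.49283451 -0.3965249   0.12013927] [ 0.52425623 -0.36007118  0.13367661] [ 0.50947158 -0.37843353  0.12769297]
pad 578 [ 0.50857648 -0.18179444  0.11103288] [ 0.55606115 -0.12887341  0.14712295] [ 0.53172335 -0.15509474  0.13709381]
tooly yaw -4.9 delta [ 1.35  0.08 -5.6 ] op 0.0006042752133091584 F [0.1 0.4 0.1]
```

View pics/side2.png

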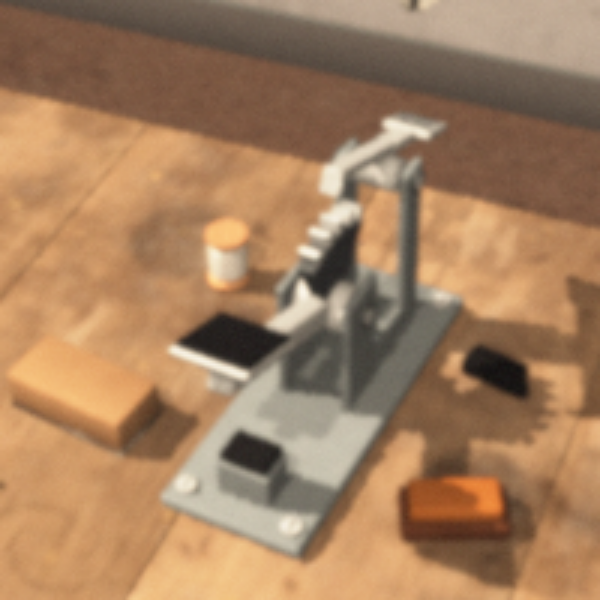

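The pawl nose is clear of the teeth: the tab is now at 0.128 m, which is fully down. The arm pad is still up. Next I move to the pad.

```bash
python3 -m crank '[{"fingers":-1,"tx":0,"ty":0,"tz":-1.2,"roll":0},{"fingers":-1,"tx":0,"ty":0,"tz":-2.6,"roll":0},{"fingers":-1,"tx":0,"ty":0,"tz":-4,"roll":0},{"fingers":-1,"tx":0,"ty":0.05,"tz":-5.2,"roll":0},{"fingers":-1,"tx":0,"ty":0.07,"tz":-5.85,"roll":0},{"fingers":-1,"tx":0.5,"ty":0.07,"tz":-5.85,"roll":0},{"fingers":-1,"tx":1,"ty":0.07,"tz":-5.85,"roll":0},{"fingers":-1,"tx":1.2,"ty":0.07,"tz":-5.85,"roll":0}]'
python3 -c "
from h import *
delta([.531,-.148,.138],0);delta([.531,-.144,.07],0)"
```

```text
time: 6.35
tool_pos: [0.5321, -0.1477, 0.1888]
tool_rot: [-1.949, 1.569, 2.678]
contact_force: [-0.8, -0.3, 0.6]
opening: 0.0006
tooly yaw -4.9 delta [ 0.65 -0.03  0.01] op 0.0006196066987924656 F [-0.8 -0.3  0.6]
tooly yaw -4.9 delta [ 2.35 -0.03 -0.09] op 0.0006196066987924656 F [-0.8 -0.3  0.6]
```

```bash
python3 -m crank '[{"fingers":-1,"tx":0.3,"ty":-0.03,"tz":0,"roll":0},{"fingers":-1,"tx":0.55,"ty":-0.03,"tz":0,"roll":0},{"fingers":-1,"tx":0.75,"ty":-0.03,"tz":-0.03,"roll":0},{"fingers":-1,"tx":0.95,"ty":-0.03,"tz":-0.06,"roll":0},{"fingers":-1,"tx":1.15,"ty":-0.03,"tz":-0.1,"roll":0},{"fingers":-1,"tx":1.35,"ty":-0.03,"tz":-0.13,"roll":0},{"fingers":-1,"tx":1.5,"ty":-0.03,"tz":-0.15,"roll":0},{"fingers":-1,"tx":1.6,"ty":-0.03,"tz":-0.15,"roll":0}]'
```

```text
time: 7.35
tool_pos: [0.5325, -0.1413, 0.1262]
tool_rot: [2.086, 1.569, 0.429]
contact_force: [1.0, 3.9, 5.9]
opening: 0.0003
```

```bash
python3 -m crank '[{"fingers":-1,"tx":0.15,"ty":0,"tz":0,"roll":0},{"fingers":-1,"tx":0.3,"ty":0,"tz":0,"roll":0},{"fingers":-1,"tx":0.42,"ty":0,"tz":0,"roll":0},{"fingers":-1,"tx":0.54,"ty":0,"tz":0,"roll":0},{"fingers":-1,"tx":0.62,"ty":0,"tz":0,"roll":0},{"fingers":-1,"tx":0.68,"ty":0,"tz":0,"roll":0},{"fingers":-1,"tx":0.72,"ty":0,"tz":0,"roll":0},{"fingers":-1,"tx":0.72,"ty":0,"tz":0,"roll":0}]'
```

```text
time: 8.35
tool_pos: [0.5325, -0.1409, 0.0973]
tool_rot: [2.349, 1.569, 0.693]
contact_force: [1.0, 3.9, 4.3]
opening: 0.0004
```

```bash
python3 -m crank '[{"fingers":-1,"tx":0.04,"ty":0,"tz":0,"roll":0},{"fingers":-1,"tx":0.08,"ty":0,"tz":0,"roll":0},{"fingers":-1,"tx":0.12,"ty":0,"tz":0,"roll":0},{"fingers":-1,"tx":0.16,"ty":0,"tz":0,"roll":0},{"fingers":-1,"tx":0.16,"ty":0,"tz":0,"roll":0},{"fingers":-1,"tx":0.16,"ty":0,"tz":0,"roll":0},{"fingers":-1,"tx":0.16,"ty":0,"tz":0,"roll":0},{"fingers":-1,"tx":0.16,"ty":0,"tz":0,"roll":0}]'
```

```text
time: 9.35
tool_pos: [0.5328, -0.141, 0.0954]
tool_rot: [1.625, 1.566, -0.032]
contact_force: [-10.2, 10.7, 38.9]
opening: 0.0002
```

The arm is firmly on its stop: 39 N, with the tip at 0.070 m. I retreat and check.

```bash
python3 -m crank '[{"fingers":-1,"tx":-0.3,"ty":0,"tz":0,"roll":0},{"fingers":-1,"tx":-1.3,"ty":0,"tz":0,"roll":0},{"fingers":-1,"tx":-2.5,"ty":0,"tz":0,"roll":0},{"fingers":-1,"tx":-3.5,"ty":0,"tz":0,"roll":0},{"fingers":-1,"tx":-3.8,"ty":0,"tz":0,"roll":0},{"fingers":-1,"tx":-3.8,"ty":0,"tz":0,"roll":0},{"fingers":-1,"tx":-3.8,"ty":0,"tz":0,"roll":0},{"fingers":-1,"tx":-3.8,"ty":0,"tz":0,"roll":0}]'
python3 - <<'E'
from h import *
a,W=cloud("side");cv2.imwrite("pics/side3.png",cv2.resize(a[120:320,150:350],(600,600))[...,::-1])
w,V=cloud("wrist");cv2.imwrite("pics/wrist3.png",w[...,::-1])
for n,U in(("side",W),("wrist",V)):
  q=U.reshape(-1,3)
  p=q[(abs(q[:,0]-.531)<.018)&(abs(q[:,1]+.141)<.018)&(q[:,2]>.02)&(q[:,2]<.15)]
  if len(p)>10:
    c=np.linalg.lstsq(np.c_[p[:,:2]-[.531,-.141],np.ones(len(p))],p[:,2],rcond=None)[0];print(n,"pad plane",len(p),c.round(3))
  t=q[(abs(q[:,0]-.510)<.012)&(abs(q[:,1]+.379)<.012)&(q[:,2]>.1)]
  print(n,"tab z",len(t),np.median(t[:,2]) if len(t) else None)
E
```

```text
time: 10.35
tool_pos: [0.5314, -0.1417, 0.2409]
tool_rot: [-1.906, 1.568, 2.721]
contact_force: [0.3, 0.9, -0.2]
opening: 0.0003
side pad plane 484 [0.37  0.164 0.066]
side tab z 35 0.12825168766281936
wrist pad plane 1410 [-0.021 -0.224  0.069]
wrist tab z 0 None
```

View pics/side3.png

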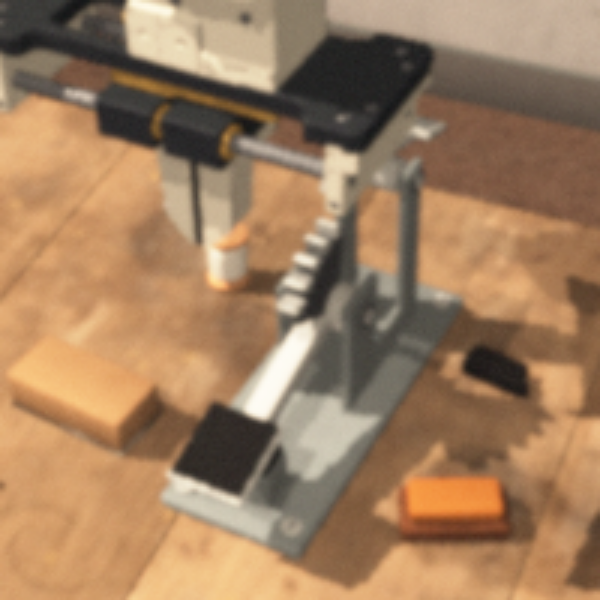

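```bash
python3 -c "
from cell import *
print(hand_in())"
```

```text
the job is handed in; nothing more can be done
None
```

I pressed the thumb tab fully down, then pushed the lifting arm down by its pad until it was home on its stop. The gripper then backed straight up, clear of everything, and I handed the job in at about 10.5 s on the robot's clock.

**Pawl:** The tab went down from about 0.146 m to 0.128 m. It still measured 0.128 m from the side camera after the arm was down, so the pawl stayed clear of the teeth.

**Lifting arm:** The push ended with about 39 N on the stop, close to the 40 N limit set for the arm and gripper body. Only the fingertips were meant to be touching. From the wrist camera the pad is 69 mm high and tilted about 0.22 rad below level, which matches fully down (joint about 0.62).

**Bystanders:** The four small things look unmoved in the side picture. I did not re-measure their positions.

**Disagreement:** A plane fitted to the pad in the side camera gave a different tilt. I put that down to the pad's side faces being included in the fit and went by the wrist camera. Its height of 66 mm agreed to about 3 mm.

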